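# Put the denture to soak

## Robot

A 7-joint arm with a two-finger parallel gripper is mounted at the origin on the work surface. World frame = base frame: x ahead of the robot, y to its left, z up, the work surface at z = 0. Lengths are in m, angles in rad, forces in N, time in s.
With the tool pointing down it reaches from about 0.425 to 0.825 m from the base axis. Payload 3.6 kg.
Tool frame: the origin (TCP) lies midway between the tips of the shut fingers; the grasp point (between the pads) lies 19 mm behind it; z points along the fingers, y is the line along which they close (so a half turn about z gives the same grasp; the last joint's range is limited). The gripper opens to 93 mm and grips with 3 to 60 N. Pads are 15 mm wide; open, the fingers measure 128 mm over their backs; the gripper's body (75 mm by 188 mm) begins 65 mm behind the grasp point.
Start: joints at [-1.31, 0.615, -0.013, 1.423, 0.008, 1.103, -0.04], TCP at [0.184, 0.623, 0.219] pointing down, gripper open.
Joint ranges: [-3.12, 3.12], [-0.3, 2.06], [-1.34, 1.32], [0.26, 2.42], [-1.36, 4.5], [0.01, 1.98], [-2.84, 2.84]. Speed limits (rad/s): [2.79, 2.79, 3.14, 3.14, 3.14, 3.14, 3.14].

## Interface

Orientations are given as a unit quaternion [w, x, y, z].
In Python, from rig import status, read_camera, camera_params, ctrl gives the robot as it stands.
- The arm moves only by the tool servo_tool, never from a script. Its argument "deltas" is one flat list of numbers, 7 for each row, row after row: the turn, a rotation vector about the world's x, y, z in units of 5 degrees (1.0 is 5 degrees), then the shift along the world's x, y, z in units of 40 mm (1.0 is 40 mm), then the closure, from 0 (fully open) to 1 (shut). In form: [rx, ry, rz, x, y, z, fingers, rx, ry, rz, x, y, z, fingers, ...]. A call has 1 to 10 rows; each row shifts and turns the commanded pose from where the row before left it; what a row does not reach is not made up. A row lasts 1/12 s, in which the tool goes at most 41.7 mm and 7.16 degrees, less where a joint would pass 70% of its speed; a pose out of reach is approached as far as the arm can. A call is refused whole if a number of a shift passes 1 or a number of a turn 1, either way. A call with a gripper value outside its range is refused whole. The fingers move at their own pace and stop on an object; the grip force is fixed at half the most. Time passes only in rows, so rows that do not move let the fingers close. It gives the time, the measured TCP pose, the force, the opening and the grip force at its end, in the units of the state.
- status.sense(): the state, without advancing time (a new reading comes with each control period).
- read_camera(name): name is "scene" or "top"; returns (picture, depth): 400x640x3 uint8, red, green, blue; 400x640 float32, m along the optical axis (not along the pixel's ray), 0 where there is no reading.
- camera_params(name): a dict with "K" (3x3 intrinsics, pixels), "R" (3x3) and "t" (3): a world point X has camera coordinates R X + t. Camera axes: x right, y down, z forward; pixel columns grow to the right and rows downward; lengths in m; the calibration is good to about 2 mm. A picture is of the moment at which its call begins. camera_params takes no time and is no camera call.
- ctrl.finish_job(): hands the job in; it is judged then, once.
The state is a dict: "time_s": time; "joint_positions": joint angles; "qvel": joint speeds; "joint_efforts": joint torques, N m; "eef_pos": TCP position; "tcp_rot": TCP orientation; "contact_force": force on the tool from outside, world axes, zero at the start; "moment": the same for the moment, N m; "gripper_width": finger opening in m; "grasp_force": force on a finger pad.
Only numpy, scipy, OpenCV 4.12 (cv2) and the standard library are available. Lean on these libraries where they do the work, as an engineer would, in place of code of your own. Each camera call takes 0.05 s, during which the arm holds its last target. There are 200 camera calls.

## Task

Make up the overnight soak in the open mint denture bath, in this order: first lay the cleaning tablet flat on the bath's floor, then stand the strainer basket in the bath over it, down on its feet, then lay the denture flat in the basket with the teeth up, and last put the lid on so that it sits fully down on the rim. Let go of each thing before fetching the next, set the denture and the lid down rather than letting them drop, and leave the tablet tube, toothbrush holder, magnifying glass and tweezers where they are.

Things in the scene. Friction and masses are not known exactly. Their poses are not given: they have to be found in the camera images.
- bath: Target: the open mint denture bath, stuck to the oak shelf (top at height 45 mm) by suction feet. Origin: centre of its underside, on the shelf. x along its short, y its long side, z up; turned up to 15 degrees. Inside 88 (x) by 120 (y) mm, walls upright, inner floor at z 4 mm; rim at z 42 mm, its bead 7 mm wide, 102 by 134 mm outside.
- tablet: The cleaning tablet: off-white round disc, diameter 30 mm, 8 mm thick, 10 g, lying flat on the shelf. Origin at the centre of its underside. It is best taken across its diameter by the very fingertips
- basket: White strainer tray 78 (x) by 110 (y) mm, 50 g, floor at z 13, walls to 22, inside 72 by 104 mm. Origin: centre, at the underside of its 4 corner feet. Handle: lifting tab at -x (x -36 to -28, 28 wide, top z 56 mm); pinch across x, near the top. Fits the bath with 5 mm play, long sides together, either way round; its floor then clears the tablet by 2 mm, the tab stands 18 mm above the rim.
- denture: Lower full denture: pink horseshoe with ivory teeth, 46 (x) by 56 (y) mm, 21 high, 28 g, lying teeth up. Origin: centre of its underside; front teeth to -x, open end to +x, teeth to +z. Ridge 10 mm thick; its straight sides (x -2 to 23 mm) can be gripped together from outside, 56 mm apart along y. In the basket, fingers have most room along the basket's y.
- lid: Mint domed lid standing on its skirt, 116 (x) by 148 (y) mm, 90 g. Origin: centre of the skirt's lower edge. Dome top z 34; on it a central grip bar 12 (x) by 52 (y), top z 52 mm: pinch across x. Skirt goes outside the rim with 4 mm play, long sides together, either way round, until the shoulder 8 mm up inside rests on the rim (origin 34 mm above the bath's). Hollow: clears the tab.
- tube: Bystander: closed aluminium tablet tube with twist cap, standing, diameter 36 mm, 84 mm high, 60 g. Origin at the centre of its foot
- holder: Bystander: white ceramic toothbrush holder with two brushes, diameter 74 mm, 98 mm high (brushes to 170 mm), 380 g. Origin at the centre of its foot
- magnifier: Bystander: round chrome-framed magnifying glass, 75 mm across, on a folding stand, foot 55 by 66 mm, 105 mm high in all, 150 g. Origin under the centre of its foot
- tweezers: Bystander: steel tweezers lying flat, 98 mm long (along x), 14 mm wide, 9 mm high, 20 g. Origin at the middle of the underside

How it is judged:
By the outcome, as a careful person would: the job done as asked, in the order asked, and still so for the second after the job is handed in, with the robot touching nothing.
It also fails if it takes over 109 s, if anything falls off the work surface, if the arm or the gripper's body presses on something with over 40 N, if the wrist force passes 120 N, or if a joint passes its speed limit or range.

## Working session

There is one attempt and no reset: what is moved stays moved. The work goes in short steps, Python scripts to look and compute and a tool call to move; the robot and the scene stay as the last step left them, time stands still between calls to the robot, and variables do not carry over. Pictures are saved under pics/ and viewed, at most 14 in all, crops included, and the job is handed in when it is done.

Besides the shell and the picture viewer there is one more tool, called after "Request:" by a JSON object that holds its "op" and its "data". servo_tool: Moves the arm, as the interface text tells. Its arguments: {"type":"object","properties":{"deltas":{"type":"array","items":{"type":"number"}}},"required":["deltas"]}

```bash
mkdir -p pics; cat > h.py <<'E'
import numpy as np, cv2
from rig import status, read_camera, camera_params, ctrl
def cloud(n,d):
    c=camera_params(n);K,R,t=[np.array(c[k]) for k in 'KRt']
    v,u=np.mgrid[:400,:640]
    P=np.stack([(u-K[0,2])/K[0,0]*d,(v-K[1,2])/K[1,1]*d,d],-1)
    W=(P-t.ravel())@R
    W[d==0]=np.nan
    return W
def save(n,p): cv2.imwrite('pics/'+n,p[...,::-1])
E
python3 - <<'E'
from h import *
for n in('scene','top'):
    p,d=read_camera(n); save(n+'0.png',p); np.savez('pics/'+n+'0.npz',p=p,d=d)
    c=camera_params(n); print(n,np.array(c['K']).round(1).tolist(),np.round(-np.array(c['R']).T@np.array(c['t']).ravel(),3))
s=status.sense(); print(s)
E
```

```text
scene [[497.5, 0.0, 324.6], [0.0, 497.5, 200.5], [0.0, 0.0, 1.0]] [ 1.109 -0.711  0.883]
top [[471.9, 0.0, 319.7], [0.0, 471.9, 193.1], [0.0, 0.0, 1.0]] [ 0.319 -0.013  1.19 ]
{'time_s': 0.1, 'joint_positions': array([-1.31049503,  0.61579911, -0.01262708,  1.42470178,  0.008115  ,
        1.10341208, -0.04042653]), 'qvel': array([-0.00051325, -0.00168088, -0.00197691, -0.00539491,  0.00090854,
        0.00149439, -0.00217414]), 'joint_efforts': array([ 1.47266481e-03, -4.60046732e+01,  2.10113917e-01, -1.66246015e+01,
       -6.11328380e-02,  1.69610797e-02,  9.46553496e-05]), 'eef_pos': array([0.18366472, 0.62278204, 0.21762439]), 'tcp_rot': array([-1.44988765e-04,  1.42882818e-01,  9.89738962e-01, -1.12567601e-03]), 'contact_force': array([ 0.5052146 , -0.06048516,  0.79557347]), 'moment': array([-0.03559351,  0.02521432,  0.02651224]), 'grasp_force': 0.0, 'gripper_width': 0.0930042339666341}
```

View pics/top0.png

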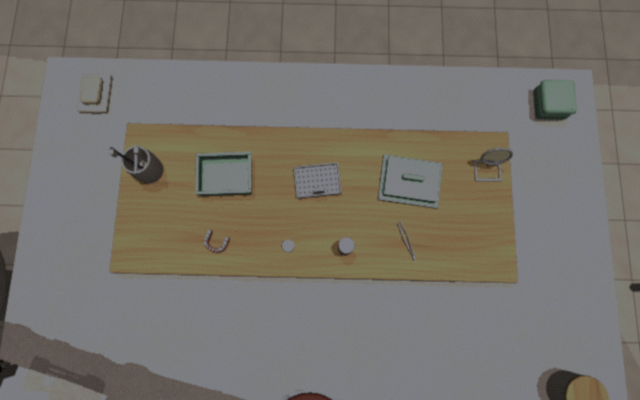

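View pics/scene0.png

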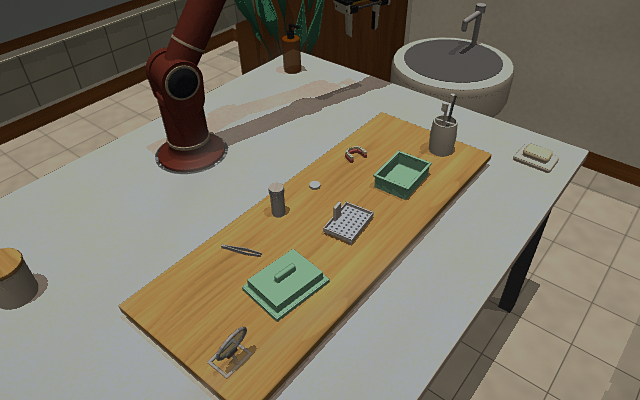

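The pictures show, in top view, the bath at (224,174), basket (318,181) with its tab at the lower edge, lid (411,181), denture (217,242) with its open end up, and tablet (288,246). The bystanders are the tube (346,246), tweezers (406,241), holder (143,163) and magnifier (490,165).

```bash
python3 - <<'E'
from h import *
N={}
for n in('scene','top'):
    z=np.load(f'pics/{n}0.npz'); W=cloud(n,z['d']); N[n]=(z['p'],W)
W=N['top'][1]
rois=dict(bath=(190,258,145,203),basket=(288,346,158,203),lid=(374,447,150,212),denture=(198,236,225,257),tablet=(278,299,237,256),tube=(332,360,234,258),tweez=(394,420,220,262),holder=(105,168,142,188),mag=(468,516,142,186))
for n in('top','scene'):
    W=N[n][1]; f=W[(W[...,2]>.03)&(W[...,2]<.055)]; print(n,'shelf z median',np.median(f[:,2]), 'std',f[:,2].std())
sx=np.median(N['top'][1][...,2][265:272,150:500]); print('shelf strip',sx)
box={}
for k,(a,b,c,e) in rois.items():
    for n in ('top','scene'):
        if n=='top': P=N[n][1][c:e,a:b].reshape(-1,3); P=P[P[:,2]>.049]; lo,hi=P.min(0)-.02,P.max(0)+.02
        else:
            P=N[n][1].reshape(-1,3); P=P[(P[:,2]>.049)&np.all((P[:,:2]>lo[:2])&(P[:,:2]<hi[:2]),1)]
        zt=np.percentile(P[:,2],99)
        Q=P[P[:,2]>zt-.008] if k!='denture' and k!='tweez' else P
        r=cv2.minAreaRect((Q[:,:2]*1000).astype(np.float32))
        print(k,n,'N',len(P),len(Q),'ztop',round(zt,4),'min',P.min(0).round(3),'max',P.max(0).round(3),'rect',np.round(r[0],1),np.round(r[1],1),round(r[2],1),'mean',Q.mean(0).round(4))
E
```

```text
top shelf z median 0.04564204245463382 std 0.0026936104994585
scene shelf z median 0.04522214548049791 std 0.0032226773012185906
shelf strip nan
bath top N 1863 547 ztop 0.0909 min [0.542 0.145 0.049] max [0.692 0.314 0.094] rect [608.2 225.2] [103.4 133.8] 3.2 mean [0.6072 0.225  0.0872]
bath scene N 1444 412 ztop 0.0893 min [0.523 0.127 0.049] max [0.702 0.327 0.09 ] rect [609.1 222.1] [102.4 140.5] 3.7 mean [0.6094 0.2196 0.0857]
basket top N 1483 42 ztop 0.1015 min [ 0.547 -0.071  0.049] max [0.663 0.071 0.107] rect [569.1  -7.6] [ 8.4 26.5] 8.2 mean [ 0.5684 -0.0075  0.1004]
basket scene N 1279 41 ztop 0.1002 min [ 0.536 -0.09   0.049] max [0.68  0.085 0.105] rect [570.9  -8.9] [ 8.6 28.3] 2.6 mean [ 0.5709 -0.0119  0.0986]
lid top N 2873 109 ztop 0.0983 min [ 0.53  -0.326  0.049] max [ 0.69  -0.145  0.105] rect [ 605.8 -232.5] [49.7 12.6] 81.7 mean [ 0.6054 -0.2325  0.0968]
lid scene N 3321 145 ztop 0.0973 min [ 0.51  -0.343  0.049] max [ 0.706 -0.135  0.1  ] rect [ 607.8 -236.9] [50.1 13.2] 82.9 mean [ 0.6087 -0.2378  0.0953]
denture top N 275 275 ztop 0.0704 min [0.411 0.189 
[... 1043 characters left out ...]
1  0.049] max [ 0.528 -0.177  0.058] rect [ 461.4 -224.9] [ 91.6 133.5] 87.9 mean [ 0.4591 -0.2245  0.0524]
holder top N 1245 73 ztop 0.215 min [0.575 0.37  0.049] max [0.693 0.485 0.218] rect [620.5 416. ] [17.3 62.6] 4.9 mean [0.6191 0.4189 0.2123]
holder scene N 1130 52 ztop 0.2121 min [0.586 0.374 0.049] max [0.709 0.449 0.214] rect [621.5 415.5] [17.8 66.4] 6.4 mean [0.6209 0.4147 0.2097]
mag top N 661 54 ztop 0.1486 min [ 0.605 -0.484  0.049] max [ 0.716 -0.381  0.151] rect [ 664.9 -428.7] [ 7.1 43.9] 1.4 mean [ 0.6646 -0.4261  0.1448]
mag scene N 790 85 ztop 0.1472 min [ 0.585 -0.485  0.049] max [ 0.732 -0.362  0.149] rect [ 666.4 -430.7] [ 7.1 44.1] 3.2 mean [ 0.6667 -0.4316  0.1446]
```

```bash
python3 - <<'E'
from h import *
p=np.load('pics/top0.npz')['p']
c=p[140:262,190:350]; save('c1.png',cv2.resize(c,None,fx=5,fy=4.9,interpolation=cv2.INTER_CUBIC)[:598])
E
```

```text
(no output)
```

View pics/c1.png

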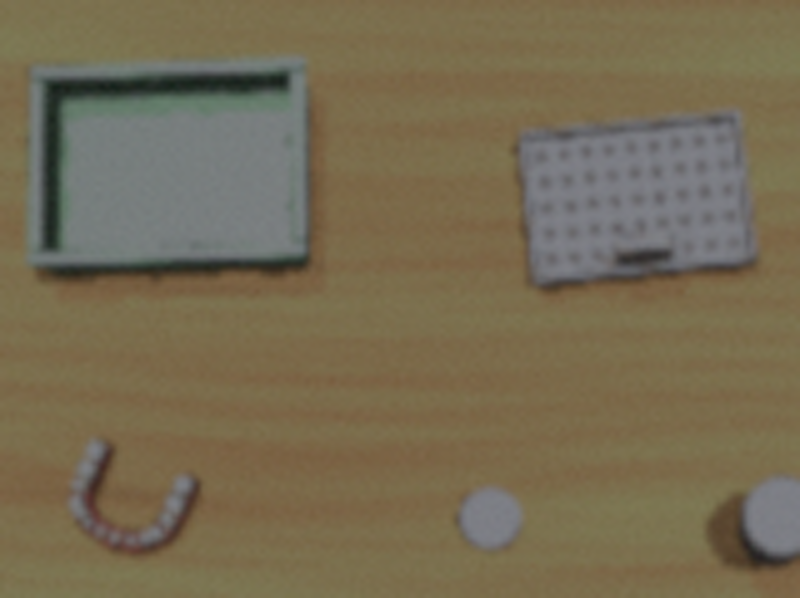

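The crop shows the bath at yaw of about +3° and the basket at about +5° with its tab on the −x side. The denture's free ends are at (103,445) and (188,482), with the front at the bottom, so its yaw is about −13°. The tablet is at (490,518). I'll refine these numbers next.

```bash
python3 - <<'E'
from h import *
from scipy.optimize import minimize
B=dict(bath=((.608,.224),3,(102,134),(.083,.091)),basket=((.605,-.005),5,(78,110),(.052,.070)),lid=((.607,-.234),-8,(116,148),(.051,.085)))
for n in('top','scene'):
    z=np.load(f'pics/{n}0.npz'); W=cloud(n,z['d']).reshape(-1,3); C=z['p'].reshape(-1,3).astype(int)
    for k,(c,a,s,(l,h)) in B.items():
        P=W[(W[:,2]>l)&(W[:,2]<h)&(np.hypot(W[:,0]-c[0],W[:,1]-c[1])<.1)][:,:2]*1000
        def f(x,q=None):
            t=np.radians(x[2]); R=np.array([[np.cos(t),-np.sin(t)],[np.sin(t),np.cos(t)]])
            L=(P-x[:2])@R; e=np.maximum(abs(L)-np.array(s)/2,0)
            # penalise outside points (robust) 
            return np.minimum(np.hypot(*e.T),4).sum()
        # centre by edges: percentile of local coords
        x=np.array([c[0]*1000,c[1]*1000,a],float)
        best=min((f([*x[:2],t]),t) for t in np.arange(-15,15,.5)); 
        r=minimize(f,[*x[:2],best[1]],method='Nelder-Mead',options=dict(xatol=.05,fatol=.01,initial_simplex=np.array([[x[0],x[1],best[1]],[x[0]+5,x[1],best[1]],[x[0],x[1]+5,best[1]],[x[0],x[1],best[1]+4]])))
        t=np.radians(r.x[2]);R=np.array([[np.cos(t),-np.sin(t)],[np.sin(t),np.cos(t)]]);L=(P-r.x[:2])@R
        print(n,k,len(P),r.x.round(1),round(r.fun,1),'pct1/99',np.percentile(L,[2,98],axis=0).round(1).tolist())
    for k,c,h in(('tablet',(.44,.062),(.0495,.06)),('denture',(.446,.236),(.05,.075))):
        m=(W[:,2]>h[0])&(W[:,2]<h[1])&(np.hypot(W[:,0]-c[0],W[:,1]-c[1])<(.019 if k=='tablet' else .045))
        P=W[m][:,:2]*1000
        e=cv2.minEnclosingCircle(P.astype(np.float32)) if k=='tablet' else cv2.minAreaRect(P.astype(np.float32))
        print(n,k,len(P),np.round(P.mean(0),1),np.percentile(P,[3,97],axis=0).round(1).tolist(),e)
        if k=='denture':
            t=np.radians(-13);R=np.array([[np.cos(t),-np.sin(t)],[np.sin(t),np.cos(t)]]);L=(P-P.mean(0))@R
            pc=np.percentile(L,[2,98],axis=0); print(pc.round(1).tolist(),'centre',(P.mean(0)+R@pc.mean(0)).round(1))
            for b in range(-30,30,6):
                q=L[(L[:,0]>=b)&(L[:,0]<b+6)]
                if len(q)>3: print(b,len(q),q[:,1].min().round(1),q[:,1].max().round(1))
E
```

```text
top bath 527 [608.2 225.1   3.5] 5.2 pct1/99 [[-51.0, -66.6], [50.8, 65.8]]
top basket 1331 [600.8  -3.    7.3] 30.7 pct1/99 [[-38.6, -52.6], [37.4, 52.8]]
top lid 2608 [ 606.2 -233.4   -7.3] 68.8 pct1/99 [[-56.8, -71.0], [55.7, 71.5]]
top tablet 119 [439.5  63.7] [[426.4, 50.5], [452.8, 76.8]] ((440.0779724121094, 60.688594818115234), 17.65631675720215)
top denture 239 [440.2 237.4] [[419.7, 205.8], [468.1, 262.3]] ((447.6291809082031, 233.6192169189453), (83.59725189208984, 66.55140686035156), 76.95468139648438)
[[-20.6, -29.7], [25.9, 26.7]] centre [442.5 235.4]
-24 15 -12.8 9.6
-18 44 -21.6 21.3
-12 37 -24.8 39.8
-6 29 -40.4 27.2
0 27 -43.8 27.2
6 28 -28.2 38.0
12 25 -29.1 27.9
18 25 -39.1 24.9
24 5 17.9 24.0
scene bath 369 [609.1 222.    3.5] 28.0 pct1/99 [[-50.6, -67.5], [50.5, 67.9]]
scene basket 1155 [601.7  -5.7   7.6] 36.2 pct1/99 [[-37.9, -54.9], [38.4, 54.9]]
scene lid 3081 [ 608.  -236.6   -7.5] 12.6 pct1/99 [[-47.8, -72.4], [56.1, 62.8]]
scene tablet 70 [440.   60.5] [[426.9, 47.7], [453.8, 74.5]] ((440.13232421875, 59.96529769897461), 16.60772132873535)
scene denture 176 [443.2 235.8] [[422.3, 203.9], [470.7, 258.9]] ((442.0762023925781, 233.49478149414062), (58.31995391845703, 50.64411163330078), 72.25032043457031)
[[-21.8, -29.4], [24.6, 24.6]] centre [444.  233.1]
-24 14 -12.4 12.4
-18 36 -24.6 21.2
-12 21 -28.0 22.0
-6 22 -29.2 25.4
0 15 -29.5 26.6
6 21 -32.6 24.8
12 23 -30.7 23.7
18 17 -29.3 24.1
24 6 14.1 21.9
```

Request:
{"op": "servo_tool", "data": {"deltas": [0,0,0.25,0.4,-0.875,0,0,0,0,0.25,0.4,-0.875,0,0,0,0,0.25,0.4,-0.875,0,0,0,0,0.25,0.4,-0.875,0,0,0,0,0.25,0.4,-0.875,0,0,0,0,0.25,0.4,-0.875,0,0,0,0,0.25,0.4,-0.875,0,0,0,0,0.25,0.4,-0.875,0,0,0,0,0.25,0.4,-0.875,0,0,0,0,0.25,0.4,-0.875,0,0]}}

```text
time_s: 0.93
eef_pos: [0.3441, 0.2714, 0.2185]
tcp_rot: [-0.0, 0.034, 0.999, -0.0]
contact_force: [1.1, 0.4, -1.2]
gripper_width: 0.0928
grasp_force: 0.0
```

Request:
{"op": "servo_tool", "data": {"deltas": [0,0,0.25,0.4,-0.875,-0.4,0.4,0,0,0.25,0.4,-0.875,-0.4,0.4,0,0,0.25,0.4,-0.875,-0.4,0.4,0,0,0.25,0.4,-0.875,-0.4,0.4,0,0,0.25,0.4,-0.875,-0.4,0.4,0,0,0.25,0.4,-0.875,-0.4,0.4,0,0,0,0,0,0,0.4,0,0,0,0,0,0,0.4,0,0,0,0,0,0,0.4]}}

```text
time_s: 1.68
eef_pos: [0.4395, 0.0639, 0.1225]
tcp_rot: [-0.0, -0.031, 1.0, 0.0]
contact_force: [0.6, 0.2, 1.0]
gripper_width: 0.056
grasp_force: 0.0
```

```bash
cat >> h.py <<'E'
def st():
    s=status.sense(); from scipy.spatial.transform import Rotation as Ro
    q=s['tcp_rot']; R=Ro.from_quat([q[1],q[2],q[3],q[0]]).as_matrix()
    print('t',round(s['time_s'],2),'p',(s['eef_pos']*1000).round(1),'yaw',np.degrees(np.arctan2(-R[0,1],R[1,1])).round(1),'z',R[:,2].round(3),'q',s['joint_positions'].round(2),'F',s['contact_force'].round(1),'w',round(s['gripper_width']*1000,1),'g',round(s['grasp_force'],1))
E
python3 - <<'E'
from h import *
st()
for n in('top','scene'):
    p,d=read_camera(n); np.savez(f'pics/{n}1.npz',p=p,d=d)
    W=cloud(n,d).reshape(-1,3)*1000
    m=(W[:,2]>115)&(W[:,2]<200)&(abs(W[:,0]-440)<90)&(abs(W[:,1]-62)<110)
    Q=W[m]; print(n,len(Q),Q.min(0).round(),Q.max(0).round())
    if n=='scene': save('s1.png',cv2.resize(p[100:300,230:450],None,fx=3,fy=3)[:600,:660])
# denture yaw
for n in('top','scene'):
    z=np.load(f'pics/{n}0.npz'); W=cloud(n,z['d']).reshape(-1,3)*1000
    P=W[(W[:,2]>52)&(W[:,2]<75)&(np.hypot(W[:,0]-444,W[:,1]-234)<40)][:,:2]
    for t in(-13,-15,-17,-19):
        a=np.radians(t);R=np.array([[np.cos(a),-np.sin(a)],[np.sin(a),np.cos(a)]]);L=(P-P.mean(0))@R
        pc=np.percentile(L,[2,98],axis=0); l=L[L[:,1]>12];r=L[L[:,1]<-12]
        ok=lambda q:q[(q[:,0]>-8)&(q[:,0]<16)]
        print(n,t,pc.round(1).tolist(),'c',(P.mean(0)+R@pc.mean(0)).round(1),'slopes',[np.degrees(np.polyfit(*ok(q).T,1)[0]).round(1) for q in(l,r)],'ends',np.percentile(l[:,0],97).round(1),np.percentile(r[:,0],97).round(1))
E
```

```text
t 1.68 p [439.5  63.9 122.5] yaw 3.6 z [-0.001  0.    -1.   ] q [-0.18  0.45 -0.01  2.11  0.01  0.59  1.43] F [0.6 0.2 1. ] w 56.0 g 0.0Traceback (most recent call last):
  File "<stdin>", line 7, in <module>
    return umr_minimum(a, axis, None, out, keepdims, initial, where)
ValueError: zero-size array to reduction operation minimum which has no identity
```

```bash
python3 - <<'E'
from h import *
st()
for n in('top','scene'):
    p,d=read_camera(n); np.savez(f'pics/{n}1.npz',p=p,d=d)
    W=cloud(n,d).reshape(-1,3)*1000
    m=(W[:,2]>112)&(W[:,2]<270)&(abs(W[:,0]-440)<90)&(abs(W[:,1]-64)<130)
    Q=W[m]
    for l in range(110,270,20):
        q=Q[(Q[:,2]>l)&(Q[:,2]<l+20)]
        if len(q)>5: print(n,l,len(q),np.percentile(q,[2,98],axis=0).round(1).tolist())
    if n=='scene': save('s1.png',cv2.resize(p[100:300,230:450],None,fx=3,fy=3)[:600,:660])
for n in('top','scene'):
    z=np.load(f'pics/{n}0.npz'); W=cloud(n,z['d']).reshape(-1,3)*1000
    P=W[(W[:,2]>52)&(W[:,2]<75)&(np.hypot(W[:,0]-444,W[:,1]-234)<40)][:,:2]
    for t in(-13,-16,-19):
        a=np.radians(t);R=np.array([[np.cos(a),-np.sin(a)],[np.sin(a),np.cos(a)]]);L=(P-P.mean(0))@R
        pc=np.percentile(L,[2,98],axis=0); l=L[L[:,1]>12];r=L[L[:,1]<-12]
        ok=lambda q:q[(q[:,0]>-2)&(q[:,0]<20)]
        print(n,t,pc.round(1).tolist(),'c',(P.mean(0)+R@pc.mean(0)).round(1),'slopes',[np.degrees(np.polyfit(*ok(q).T,1)[0]).round(1) for q in(l,r)],'ends',np.percentile(l[:,0],97).round(1),np.percentile(r[:,0],97).round(1))
E
```

```text
t 1.73 p [439.4  64.9 122.8] yaw 3.7 z [-0.     0.001 -1.   ] q [-0.19  0.45 -0.01  2.11  0.01  0.59  1.43] F [-0.5  0.1  0.1] w 55.6 g 0.0
top 110 38 [[420.7, -66.0, 118.2], [451.7, -54.9, 129.9]]
top 130 23 [[424.2, -65.9, 130.0], [449.0, -57.9, 134.4]]
top 210 83 [[403.8, -17.3, 212.6], [474.6, 69.2, 229.9]]
top 230 539 [[401.0, -26.3, 230.3], [477.9, 158.1, 249.9]]
top 250 531 [[403.6, -27.7, 250.0], [477.2, 157.2, 253.8]]
scene 110 36 [[423.1, -64.9, 122.4], [451.3, 101.4, 129.9]]
scene 130 112 [[428.7, -62.6, 130.3], [451.9, 105.7, 149.6]]
scene 150 118 [[430.9, 18.6, 150.5], [452.4, 106.8, 169.6]]
scene 170 76 [[434.1, 20.8, 170.4], [451.8, 107.3, 189.2]]
scene 190 50 [[425.3, -22.7, 190.6], [474.1, 144.6, 210.0]]
scene 210 461 [[412.6, -23.8, 210.7], [479.7, 147.0, 229.7]]
scene 230 735 [[415.8, -30.7, 230.3], [480.5, 153.7, 249.9]]
scene 250 446 [[416.7, -28.1, 250.1], [473.8, 152.9, 269.1]]
top -13 [[-19.5, -28.3], [24.8, 25.6]] c [442.2 235.8] slopes [np.float64(-3.9), np.float64(-9.3)] ends 26.3 20.0
top -16 [[-19.3, -27.3], [23.8, 26.2]] c [441.9 236.5] slopes [np.float64(-1.8), np.float64(-3.6)] ends 25.1 21.3
top -19 [[-19.3, -26.7], [23.5, 26.5]] c [441.8 236.9] slopes [np.float64(-0.7), np.float64(-0.9)] ends 23.9 22.5
scene -13 [[-22.5, -29.8], [24.3, 24.4]] c [443.9 233.2] slopes [np.float64(-8.4), np.float64(-2.6)] ends 24.4 18.5
scene -16 [[-22.3, -29.5], [23.7, 24.8]] c [443.6 233.5] slopes [np.float64(-3.3), np.float64(0.5)] ends 23.7 20.0
scene -19 [[-22.2, -29.1], [22.8, 25.2]] c [443.2 234. ] slopes [np.float64(8.5), np.float64(2.5)] ends 22.8 21.4
```

View pics/s1.png

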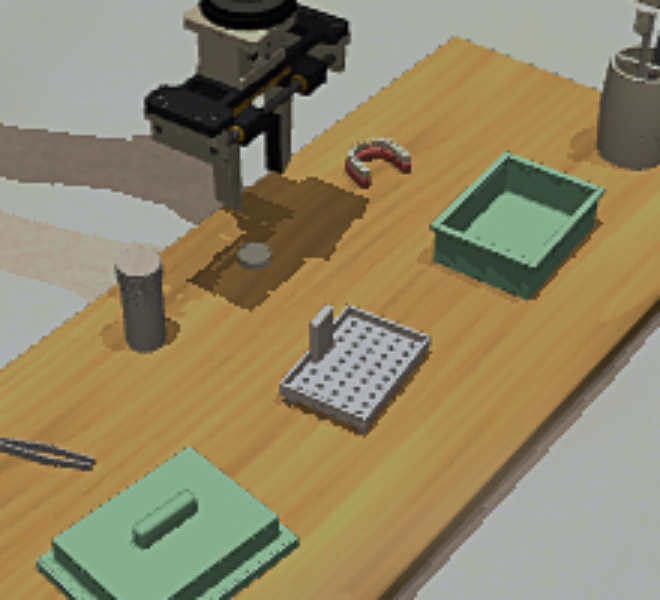

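The picture shows the gripper over the tablet, its fingers at (230,180) and (280,150) in the crop, and nothing else disturbed. Next I descend and grip.

Request:
{"op": "servo_tool", "data": {"deltas": [0,0,0,0,-0.05,-0.5,0.4,0,0,0,0,0,-0.5,0.4,0,0,0,0,0,-0.5,0.4,0,0,0,0,0,-0.25,0.4,0,0,0,0,0,0,0.4,0,0,0,0,0,0,0.4,0,0,0,0,0,0,0.4]}}

```text
time_s: 2.42
eef_pos: [0.4403, 0.0624, 0.0535]
tcp_rot: [0.001, -0.032, 0.999, 0.0]
contact_force: [0.0, 0.0, -0.0]
gripper_width: 0.0556
grasp_force: 0.0
```

```bash
python3 -c "
from h import *
st()"
```

```text
t 2.42 p [440.3  62.4  53.5] yaw 3.7 z [ 0.002  0.    -1.   ] q [-0.18  0.58 -0.01  2.17  0.01  0.39  1.43] F [ 0.  0. -0.] w 55.6 g 0.0
```

Request:
{"op": "servo_tool", "data": {"deltas": [0,0,0,0,0,-0.15,0.4,0,0,0,0,0,0,0.4,0,0,0,0,0,0,0.9,0,0,0,0,0,0,0.9,0,0,0,0,0,0,0.9,0,0,0,0,0,0,0.9,0,0,0,0,0,0,0.9,0,0,0,0,0,0,0.9]}}

```text
time_s: 3.08
eef_pos: [0.4399, 0.0615, 0.0468]
tcp_rot: [0.0, -0.031, 1.0, 0.0]
contact_force: [-1.5, -0.0, 1.4]
gripper_width: 0.0285
grasp_force: 30.0
```

Request:
{"op": "servo_tool", "data": {"deltas": [0,0,0,0,0,0.5,0.9,0,0,0,0,0,0.9,0.9,0,0,0,0.6,0.58,0.5,0.9,0,0,0,0.6,0.58,0,0.9,0,0,0,0.6,0.58,0,0.9,0,0,0,0.6,0.58,0,0.9,0,0,0,0.6,0.58,0,0.9,0,0,0,0.6,0.58,0,0.9,0,0,0,0.6,0.58,0,0.9,0,0,0,0,0,0,0.9]}}

```text
time_s: 3.92
eef_pos: [0.6108, 0.2306, 0.122]
tcp_rot: [0.002, -0.034, 0.999, 0.003]
contact_force: [0.3, 1.0, -0.2]
gripper_width: 0.0283
grasp_force: 30.0
```

```bash
python3 - <<'E'
from h import *
st()
p,d=read_camera('scene'); st()
save('s2.png',cv2.resize(p[80:230,300:500],None,fx=4,fy=4))
E
```

```text
t 3.92 p [610.8 230.6 122. ] yaw 3.9 z [ 0.004  0.005 -1.   ] q [-0.39  0.71  0.    1.53 -0.01  0.89  1.25] F [ 0.3  1.  -0.2] w 28.3 g 30.0
t 3.97 p [608.6 227.4 121.7] yaw 3.8 z [ 0.     0.002 -1.   ] q [-0.39  0.71  0.    1.54 -0.01  0.89  1.25] F [-0.6 -0.4 -0.1] w 28.6 g 30.0
```

View pics/s2.png

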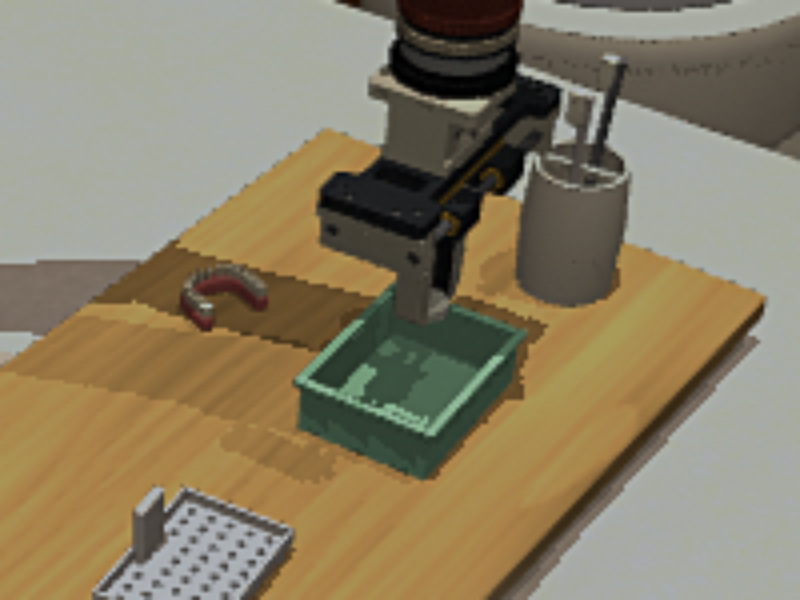

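The tablet is held at the fingertips (435,305) above the open bath. I'll lower it now.

Request:
{"op": "servo_tool", "data": {"deltas": [0,0,0,0,-0.05,-0.5,0.9,0,0,0,0,0,-0.5,0.9,0,0,0,0,0,-0.5,0.9,0,0,0,0,0,-0.15,0.9,0,0,0,0,0,0,0.9,0,0,0,0,0,0,0.9,0,0,0,0,0,0,0.9]}}

```text
time_s: 4.55
eef_pos: [0.6086, 0.2219, 0.058]
tcp_rot: [0.001, -0.031, 1.0, 0.0]
contact_force: [0.4, -1.3, -0.2]
gripper_width: 0.0285
grasp_force: 30.0
```

Request:
{"op": "servo_tool", "data": {"deltas": [0,0,0,0,0,-0.1,0.9,0,0,0,0,0,-0.05,0.9,0,0,0,0,0,0,0.9,0,0,0,0,0,0,0.9,0,0,0,0,0,0,0.9]}}

```text
time_s: 4.97
eef_pos: [0.6079, 0.2219, 0.0509]
tcp_rot: [0.0, -0.031, 1.0, 0.0]
contact_force: [0.2, -0.7, 0.5]
gripper_width: 0.029
grasp_force: 30.0
```

Request:
{"op": "servo_tool", "data": {"deltas": [0,0,0,0,0,-0.025,0.9,0,0,0,0,0,0,0.9,0,0,0,0,0,0,0.5,0,0,0,0,0,0,0.5,0,0,0,0,0,0,0.5,0,0,0,0,0,0,0.5]}}

```text
time_s: 5.47
eef_pos: [0.6078, 0.2217, 0.0495]
tcp_rot: [-0.0, -0.031, 1.0, -0.0]
contact_force: [0.8, -0.7, 0.5]
gripper_width: 0.0457
grasp_force: 0.3
```

```bash
python3 -c "
from h import *
st()"
```

```text
t 5.47 p [607.8 221.7  49.5] yaw 3.6 z [-0. -0. -1.] q [-0.39  0.8   0.    1.6  -0.    0.75  1.25] F [ 0.8 -0.7  0.5] w 45.7 g 0.3
```

Request:
{"op": "servo_tool", "data": {"deltas": [0,0,0,0,0,0.4,0.5,0,0,0,0,0,0.9,0.5,0,0,0,0,0,0.95,0.5,0,0,-0.96,-0.05,-0.32,0,0.5,0,0,-0.96,-0.05,-0.32,0,0.5,0,0,-0.96,-0.05,-0.32,0,0.5,0,0,-0.96,-0.05,-0.32,0,0.6,0,0,-0.96,-0.05,-0.32,0,0.6,0,0,-0.96,-0.05,-0.32,0,0.6,0,0,-0.96,-0.05,-0.32,0,0.6]}}

```text
time_s: 6.3
eef_pos: [0.5936, 0.1317, 0.1395]
tcp_rot: [-0.0, 0.261, 0.965, -0.0]
contact_force: [0.3, -0.8, -0.3]
gripper_width: 0.0374
grasp_force: 0.0
```

Request:
{"op": "servo_tool", "data": {"deltas": [0,0,-0.96,-0.05,-0.32,0,0.6,0,0,-0.96,-0.05,-0.32,0,0.6,0,0,-0.96,-0.05,-0.32,0,0.6,0,0,-0.96,-0.05,-0.32,0,0.6,0,0,-0.96,-0.05,-0.32,0,0.6,0,0,-0.96,-0.05,-0.32,0,0.6,0,0,-0.96,-0.05,-0.32,0,0.6,0,0,-0.96,-0.05,-0.32,0,0.6,0,0,-0.96,-0.05,-0.32,0,0.6,0,0,-0.96,-0.05,-0.32,0,0.6]}}

```text
time_s: 7.13
eef_pos: [0.5736, 0.0039, 0.1395]
tcp_rot: [-0.0, 0.631, 0.776, -0.0]
contact_force: [0.4, -0.8, 0.3]
gripper_width: 0.0379
grasp_force: 0.0
```

Request:
{"op": "servo_tool", "data": {"deltas": [0,0,-0.96,-0.05,-0.32,0,0.6,0,0,0,0,0,0,0.6,0,0,0,0,0,0,0.6,0,0,0,0,0,0,0.6]}}

```text
time_s: 7.47
eef_pos: [0.572, -0.0072, 0.1395]
tcp_rot: [-0.0, 0.66, 0.751, 0.0]
contact_force: [-0.5, 0.3, -0.7]
gripper_width: 0.0374
grasp_force: 0.0
```

```bash
python3 - <<'E'
from h import *
st()
p,d=read_camera('top'); st()
W=cloud('top',d).reshape(-1,3)*1000
m=(W[:,2]>51)&(W[:,2]<62)&(np.hypot(W[:,0]-608,W[:,1]-223)<30); P=W[m]
print('tablet',len(P),P.mean(0).round(1),np.percentile(P,[2,98],axis=0).round(1).tolist())
a=np.radians(3.5);R=np.array([[np.cos(a),-np.sin(a)],[np.sin(a),np.cos(a)]])
P=W[(W[:,2]>83)&(W[:,2]<92)&(np.hypot(W[:,0]-608,W[:,1]-223)<90)][:,:2]; L=(P-[608.7,225])@R;print(np.percentile(L,[2,98],axis=0).round(1))
save('t2.png',cv2.resize(p[140:262,190:350],None,fx=5,fy=4.9)[:598])
E
```

```text
t 7.47 p [572.   -7.2 139.5] yaw -82.7 z [-0.     0.001 -1.   ] q [-0.29  0.61  0.42  1.76 -0.32  0.84  0.41] F [-0.5  0.3 -0.7] w 37.4 g 0.0
t 7.52 p [572.   -7.  139.5] yaw -82.6 z [-0.     0.001 -1.   ] q [-0.29  0.61  0.42  1.76 -0.32  0.84  0.41] F [0.6 0.2 0.6] w 37.4 g 0.0
tablet 190 [608.1 222.9  55.2] [[587.3, 198.1, 51.1], [634.6, 248.1, 61.4]]
[[-51.4 -66.4]
 [ 49.8  65.8]]
```

View pics/t2.png

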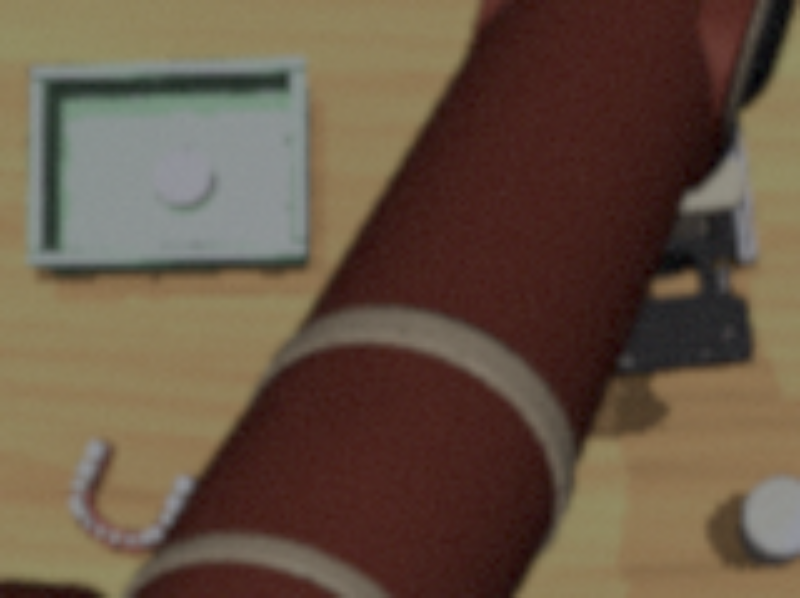

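The tablet lies flat at the bath's centre (185,178). Next I go down onto the basket tab.

Request:
{"op": "servo_tool", "data": {"deltas": [0,0,0,-0.05,-0.03,-0.5,0.6,0,0,0,0,0,-0.5,0.6,0,0,0,0,0,-0.3,0.6,0,0,0,0,0,0,0.6,0,0,0,0,0,0,0.6,0,0,0,0,0,0,0.6]}}

```text
time_s: 8.02
eef_pos: [0.5706, -0.0092, 0.0884]
tcp_rot: [0.0, 0.661, 0.75, 0.001]
contact_force: [0.6, -0.5, -0.0]
gripper_width: 0.0371
grasp_force: 0.0
```

Request:
{"op": "servo_tool", "data": {"deltas": [0,0,0,0,0,0,1,0,0,0,0,0,0,1,0,0,0,0,0,0,1,0,0,0,0,0,0,1,0,0,0,0,0,0,1,0,0,0,0,0,0,1]}}

```text
time_s: 8.52
eef_pos: [0.5699, -0.0097, 0.0879]
tcp_rot: [0.0, 0.661, 0.75, 0.0]
contact_force: [-0.7, 0.8, 1.5]
gripper_width: 0.0079
grasp_force: 30.0
```

```bash
python3 - <<'E'
from h import *
st()
E
```

```text
t 8.52 p [569.9  -9.7  87.9] yaw -82.8 z [ 0.  0. -1.] q [-0.26  0.68  0.38  1.81 -0.36  0.72  0.45] F [-0.7  0.8  1.5] w 7.9 g 30.0
```

Request:
{"op": "servo_tool", "data": {"deltas": [0,0,0,0,0,0.2,1,0,0,0,0,0,0.4,1,0,0,0,0,0,0.5,1,0,0,0,0,0,0.4,1,0,0,-0.06,0.015,0.24,0,1,0,0,-0.06,0.015,0.48,0,1,0,0,-0.06,0.015,0.48,0,1,0,0,-0.06,0.015,0.48,0,1,0,0,-0.06,0.015,0.48,0,1,0,0,-0.06,0.015,0.48,0,1]}}

```text
time_s: 9.35
eef_pos: [0.5726, 0.0979, 0.1468]
tcp_rot: [-0.001, 0.673, 0.74, -0.0]
contact_force: [0.6, -0.4, 0.0]
gripper_width: 0.0078
grasp_force: 30.0
```

Request:
{"op": "servo_tool", "data": {"deltas": [0,0,-0.06,0.015,0.48,0,1,0,0,-0.06,0.015,0.48,0,1,0,0,-0.06,0.015,0.48,0,1,0,0,-0.06,0.015,0.48,0,1,0,0,-0.06,0.015,0.48,0,1,0,0,-0.06,0.015,0.48,0,1,0,0,0,0,0.24,0,1,0,0,0,0,0,0,1,0,0,0,0,0,0,1,0,0,0,0,0,0,1]}}

```text
time_s: 10.18
eef_pos: [0.577, 0.2188, 0.1475]
tcp_rot: [0.0, 0.685, 0.728, -0.001]
contact_force: [-0.1, -0.2, -0.7]
gripper_width: 0.0079
grasp_force: 30.0
```

```bash
python3 - <<'E'
from h import *
st()
p,d=read_camera('scene'); st()
save('s3.png',cv2.resize(p[80:230,300:500],None,fx=4,fy=4))
W=cloud('scene',d).reshape(-1,3)*1000
a=np.radians(3.5);R=np.array([[np.cos(a),-np.sin(a)],[np.sin(a),np.cos(a)]])
for l,h in((83,92),(105,112),(112,118),(118,124),(124,130)):
    P=W[(W[:,2]>l)&(W[:,2]<h)&(np.hypot(W[:,0]-608,W[:,1]-223)<90)]; L=(P[:,:2]-[608.7,223.6])@R
    if len(L)>5: print(l,len(L),np.percentile(L,[2,98],axis=0).round(1).tolist())
E
```

```text
t 10.18 p [577.  218.8 147.5] yaw -86.5 z [-0.    -0.002 -1.   ] q [-0.67  0.67  0.46  1.62 -0.35  0.93 -0.02] F [-0.1 -0.2 -0.7] w 7.9 g 30.0
t 10.23 p [577.2 218.5 147.7] yaw -86.6 z [-0.    -0.001 -1.   ] q [-0.67  0.67  0.46  1.62 -0.35  0.93 -0.02] F [-0.3  0.7 -0.4] w 7.6 g 30.0
83 236 [[-50.2, -69.6], [51.0, 64.2]]
105 13 [[-32.9, -54.8], [36.3, 43.2]]
112 393 [[-35.4, -56.9], [38.4, 51.2]]
118 361 [[-37.0, -58.8], [38.9, 51.7]]
124 139 [[-39.4, -59.8], [39.3, 52.4]]
```

View pics/s3.png

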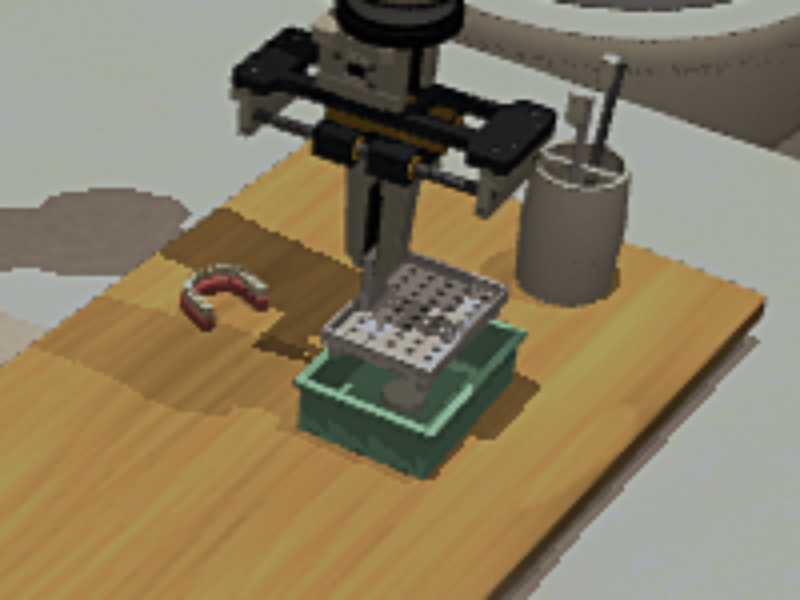

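The basket hangs level over the bath, with the tablet visible below at (400,390). I shift y by +1.6 mm and lower it.

Request:
{"op": "servo_tool", "data": {"deltas": [0,0,0,0,0.04,-0.1,1,0,0,0,0,0,-0.3,1,0,0,0,0,0,-0.3,1,0,0,0,0,0,-0.3,1,0,0,0,0,0,-0.2,1,0,0,0,0,0,0,1,0,0,0,0,0,0,1,0,0,0,0,0,0,1]}}

```text
time_s: 10.9
eef_pos: [0.5774, 0.2222, 0.0998]
tcp_rot: [0.0, 0.685, 0.729, 0.0]
contact_force: [0.5, -0.7, -0.6]
gripper_width: 0.0077
grasp_force: 30.0
```

Request:
{"op": "servo_tool", "data": {"deltas": [0,0,0,0,0,-0.1,1,0,0,0,0,0,-0.06,1,0,0,0,0,0,0,1,0,0,0,0,0,0,1,0,0,0,0,0,0,1]}}

```text
time_s: 11.32
eef_pos: [0.5771, 0.2223, 0.0934]
tcp_rot: [0.0, 0.685, 0.729, 0.0]
contact_force: [-0.1, -0.3, 0.0]
gripper_width: 0.0074
grasp_force: 30.0
```

```bash
python3 - <<'E'
from h import *
st()
E
```

```text
t 11.32 p [577.1 222.3  93.4] yaw -86.4 z [ 0.  0. -1.] q [-0.65  0.74  0.43  1.66 -0.39  0.82  0.  ] F [-0.1 -0.3  0. ] w 7.4 g 30.0
```

Request:
{"op": "servo_tool", "data": {"deltas": [0,0,0,0,0,-0.035,1,0,0,0,0,0,0,1,0,0,0,0,0,0,1,0,0,0,0,0,0,0.7,0,0,0,0,0,0,0.7,0,0,0,0,0,0,0.7,0,0,0,0,0,0,0.7]}}

```text
time_s: 11.9
eef_pos: [0.577, 0.2223, 0.0919]
tcp_rot: [-0.0, 0.685, 0.729, -0.0]
contact_force: [-0.3, -0.1, -0.0]
gripper_width: 0.0266
grasp_force: 0.0
```

```bash
python3 - <<'E'
from h import *
st()
E
```

```text
t 11.9 p [577.  222.3  91.9] yaw -86.4 z [-0.  0. -1.] q [-0.65  0.74  0.42  1.67 -0.39  0.82  0.01] F [-0.3 -0.1 -0. ] w 26.6 g 0.0
```

Request:
{"op": "servo_tool", "data": {"deltas": [0,0,0,0,0,0.3,0.7,0,0,0,0,0,0.6,0.7,0,0,0,0,0,0.6,0.5,0,0,0.985,-0.22,0.0175,0,0.3,0,0,0.985,-0.22,0.0175,0,0.1,0,0,0.985,-0.22,0.0175,0,0.1,0,0,0.985,-0.22,0.0175,0,0.1,0,0,0.985,-0.22,0.0175,0,0.1,0,0,0.985,-0.22,0.0175,0,0.1,0,0,0.985,-0.22,0.0175,0,0.1]}}

```text
time_s: 12.73
eef_pos: [0.5154, 0.2271, 0.153]
tcp_rot: [0.0, 0.436, 0.9, 0.0]
contact_force: [0.5, 0.4, -0.7]
gripper_width: 0.0769
grasp_force: 0.0
```

Request:
{"op": "servo_tool", "data": {"deltas": [0,0,0.985,-0.22,0.0175,0,0.1,0,0,0.985,-0.22,0.0175,0,0.1,0,0,0.985,-0.22,0.0175,0,0.1,0,0,0.985,-0.22,0.0175,0,0.1,0,0,0.985,-0.22,0.0175,0,0.1,0,0,0.985,-0.22,0.0175,0,0.1,0,0,0.985,-0.22,0.0175,0,0.1,0,0,0,0,0,0,0.1,0,0,0,0,0,0,0.1]}}

```text
time_s: 13.48
eef_pos: [0.4542, 0.2321, 0.1527]
tcp_rot: [0.001, 0.153, 0.988, 0.0]
contact_force: [-0.2, 0.4, 0.3]
gripper_width: 0.0838
grasp_force: 0.0
```

```bash
python3 - <<'E'
from h import *
st()
a=np.radians(3.5);R=np.array([[np.cos(a),-np.sin(a)],[np.sin(a),np.cos(a)]])
for n in('top','scene'):
    p,d=read_camera(n); W=cloud(n,d).reshape(-1,3)*1000
    for l,h in((83,92),(66,74),(58,66),(98,110)):
        P=W[(W[:,2]>l)&(W[:,2]<h)&(np.hypot(W[:,0]-608,W[:,1]-223)<85)]; L=(P[:,:2]-[608.7,223.6])@R
        if l<80: L=L[(abs(L[:,0])<44)&(abs(L[:,1])<60)]
        if len(L)>5: print(n,l,len(L),np.percentile(L,[2,98],axis=0).round(1).tolist(),'z',np.median(P[:,2]).round(1))
    save(n+'4.png',cv2.resize(p[100:240,180:380] if n=='top' else p[80:230,300:500],None,fx=4,fy=4))
    if n=='scene':
        P=W[(W[:,2]>51)&(W[:,2]<75)&(np.hypot(W[:,0]-444,W[:,1]-234)<40)][:,:2]
        for t in (-15,-17,-19):
            b=np.radians(t);Q=np.array([[np.cos(b),-np.sin(b)],[np.sin(b),np.cos(b)]]);L=P@Q;pc=np.percentile(L,[2,98],axis=0);print(t,len(P),np.diff(pc,axis=0),Q@pc.mean(0))
E
```

```text
t 13.48 p [454.2 232.1 152.7] yaw -17.6 z [ 0.001  0.001 -1.   ] q [-0.6   0.48  0.13  1.91 -0.09  0.75  0.84] F [-0.2  0.4  0.3] w 83.8 g 0.0
top 83 542 [[-51.3, -65.0], [49.8, 67.1]] z 87.0
top 66 304 [[-38.9, -50.7], [43.7, 57.4]] z 70.1
top 58 1099 [[-32.5, -51.4], [42.8, 54.4]] z 62.4
top 98 44 [[-35.5, -10.1], [-27.9, 15.4]] z 103.9
scene 83 371 [[-50.3, -69.8], [50.4, 65.5]] z 86.5
scene 66 126 [[-43.6, -48.0], [35.4, 59.5]] z 69.7
scene 58 525 [[-36.5, -32.1], [29.7, 55.6]] z 62.0
scene 98 28 [[-33.5, -15.3], [-26.3, 11.1]] z 103.4
-15 168 [[44.51933759 54.14867633]] [444.03695814 233.04966897]
-17 168 [[43.84373183 54.01249927]] [443.70758961 233.53809389]
-19 168 [[43.16052268 53.8525159 ]] [443.35302863 233.73906676]
```

View pics/scene4.png

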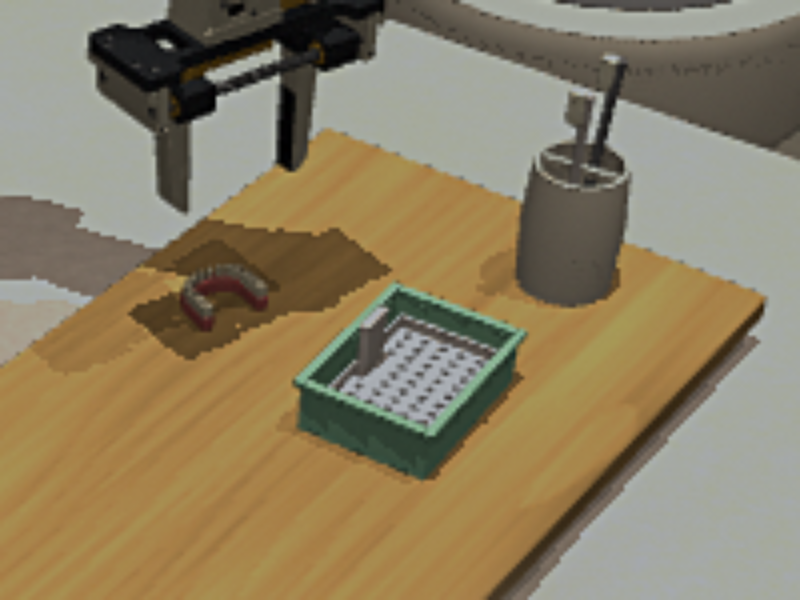

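The basket is down on its feet, with its floor at 62 mm and the tab top at 104 mm as they should be. The open gripper stands over the denture at (225,295), so I descend.

Request:
{"op": "servo_tool", "data": {"deltas": [0,0,0,-0.03,0.01,-0.5,0.1,0,0,0,0,0,-0.7,0.1,0,0,0,0,0,-0.7,0.1,0,0,0,0,0,-0.5,0.1,0,0,0,0,0,-0.15,0.1,0,0,0,0,0,0,0.1,0,0,0,0,0,0,0.1,0,0,0,0,0,0,0.1]}}

```text
time_s: 14.25
eef_pos: [0.4539, 0.2329, 0.0511]
tcp_rot: [0.001, 0.152, 0.988, 0.001]
contact_force: [1.0, -0.5, -0.6]
gripper_width: 0.0839
grasp_force: 0.0
```

Request:
{"op": "servo_tool", "data": {"deltas": [0,0,0,0,0,0,0.5,0,0,0,0,0,0,0.5,0,0,0,0,0,0,0.5,0,0,0,0,0,0,0.5,0,0,0,0,0,0,0.5,0,0,0,0,0,0,0.5,0,0,0,0,0,0,0.5]}}

```text
time_s: 14.83
eef_pos: [0.4528, 0.2326, 0.0502]
tcp_rot: [0.0, 0.152, 0.988, 0.0]
contact_force: [-0.9, 0.5, 3.9]
gripper_width: 0.0564
grasp_force: 29.7
```

```bash
python3 - <<'E'
from h import *
st()
E
```

```text
t 14.83 p [452.8 232.6  50.2] yaw -17.5 z [ 0.  0. -1.] q [-0.58  0.65  0.09  2.   -0.12  0.5   0.86] F [-0.9  0.5  3.9] w 56.4 g 29.7
```

Request:
{"op": "servo_tool", "data": {"deltas": [0,0,0,0,0,0.2,0.5,0,0,0,0,0,0.4,0.5,0,0,0,0,0,0.6,0.5,0,0,0,0,0,0.6,0.5,0,0,0,0,0,0.4,0.5,0,0,0.35,0.2,-0.016,0,0.5,0,0,0.35,0.36,-0.016,0,0.5,0,0,0.35,0.36,-0.016,0,0.5,0,0,0.35,0.36,-0.016,0,0.5,0,0,0.35,0.36,-0.016,0,0.5]}}

```text
time_s: 15.67
eef_pos: [0.5186, 0.2291, 0.1382]
tcp_rot: [-0.0, 0.075, 0.997, -0.0]
contact_force: [0.8, 0.2, -0.3]
gripper_width: 0.0558
grasp_force: 29.7
```

Request:
{"op": "servo_tool", "data": {"deltas": [0,0,0.35,0.36,-0.016,0,0.5,0,0,0.35,0.36,-0.016,0,0.5,0,0,0.35,0.36,-0.016,0,0.5,0,0,0.35,0.36,-0.016,0,0.5,0,0,0.35,0.36,-0.016,0,0.5,0,0,0.35,0.36,-0.016,0,0.5,0,0,0.35,0.36,-0.016,0,0.5,0,0,0,0.08,0,0,0.5,0,0,0,0,0,0,0.5,0,0,0,0,0,0,0.5]}}

```text
time_s: 16.5
eef_pos: [0.6213, 0.2248, 0.1376]
tcp_rot: [-0.001, -0.03, 1.0, -0.0]
contact_force: [-0.3, 1.2, -0.2]
gripper_width: 0.0562
grasp_force: 29.7
```

```bash
python3 - <<'E'
from h import *
st()
p,d=read_camera('scene'); st()
save('s5.png',cv2.resize(p[80:230,300:500],None,fx=4,fy=4))
E
```

```text
t 16.5 p [621.3 224.8 137.6] yaw 3.5 z [-0.002 -0.    -1.   ] q [-0.39  0.71  0.02  1.48 -0.02  0.95  1.26] F [-0.3  1.2 -0.2] w 56.2 g 29.7
t 16.55 p [621.  225.1 137.8] yaw 3.5 z [-0.002 -0.    -1.   ] q [-0.39  0.71  0.02  1.48 -0.02  0.95  1.26] F [ 0.1  1.2 -0.5] w 56.3 g 29.7
```

View pics/s5.png

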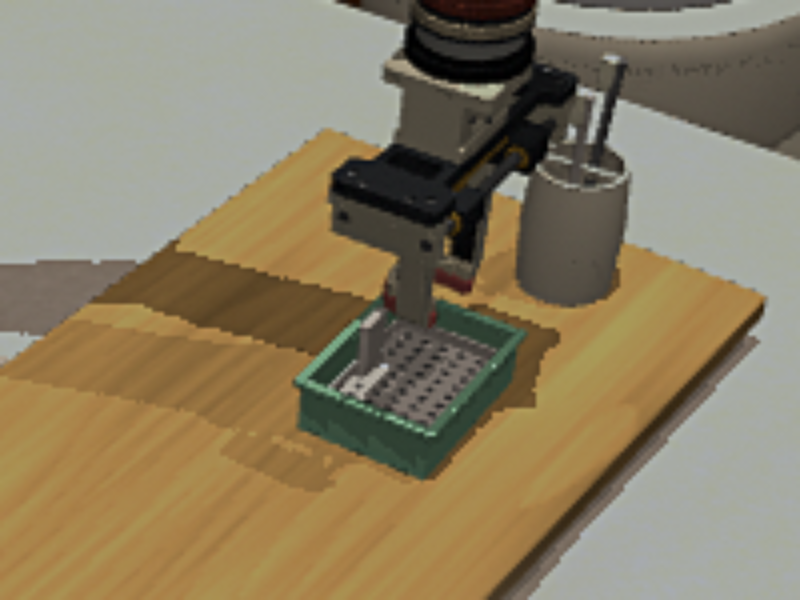

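The denture is held level with the teeth up, its pink base at (460,275). I'll lower it into the basket.

Request:
{"op": "servo_tool", "data": {"deltas": [0,0,0,0.03,0,-0.2,0.5,0,0,0,0,0,-0.4,0.5,0,0,0,0,0,-0.4,0.5,0,0,0,0,0,-0.3,0.5,0,0,0,0,0,-0.2,0.5,0,0,0,0,0,-0.1,0.5,0,0,0,0,0,0,0.5,0,0,0,0,0,0,0.5,0,0,0,0,0,0,0.5]}}

```text
time_s: 17.3
eef_pos: [0.6241, 0.2251, 0.0747]
tcp_rot: [0.001, -0.031, 1.0, 0.0]
contact_force: [0.3, 0.2, -1.1]
gripper_width: 0.0562
grasp_force: 29.7
```

```bash
python3 - <<'E'
from h import *
st()
E
```

```text
t 17.3 p [624.1 225.1  74.7] yaw 3.5 z [ 0.002  0.001 -1.   ] q [-0.39  0.78  0.02  1.53 -0.02  0.83  1.27] F [ 0.3  0.2 -1.1] w 56.2 g 29.7
```

Request:
{"op": "servo_tool", "data": {"deltas": [0,0,0,0,0,-0.08,0.5,0,0,0,0,0,-0.05,0.5,0,0,0,0,0,-0.03,0.5,0,0,0,0,0,0,0.5,0,0,0,0,0,0,0.5,0,0,0,0,0,0,0.5]}}

```text
time_s: 17.8
eef_pos: [0.6234, 0.2248, 0.0675]
tcp_rot: [-0.0, -0.031, 1.0, -0.0]
contact_force: [0.3, 0.0, -0.1]
gripper_width: 0.0565
grasp_force: 29.7
```

```bash
python3 - <<'E'
from h import *
st()
E
```

```text
t 17.8 p [623.4 224.8  67.5] yaw 3.5 z [-0. -0. -1.] q [-0.39  0.79  0.02  1.54 -0.02  0.81  1.27] F [ 0.3  0.  -0.1] w 56.5 g 29.7
```

Request:
{"op": "servo_tool", "data": {"deltas": [0,0,0,0,0,-0.02,0.5,0,0,0,0,0,0,0.5,0,0,0,0,0,0,0.5]}}

```text
time_s: 18.05
eef_pos: [0.6235, 0.2248, 0.0673]
tcp_rot: [0.0, -0.031, 1.0, 0.0]
contact_force: [-1.3, -0.9, 4.8]
gripper_width: 0.0559
grasp_force: 29.7
```

```bash
python3 - <<'E'
from h import *
st()
E
```

```text
t 18.05 p [623.5 224.8  67.3] yaw 3.5 z [ 0.  0. -1.] q [-0.39  0.79  0.02  1.54 -0.02  0.81  1.27] F [-1.3 -0.9  4.8] w 55.9 g 29.7
```

Contact at 4.8 N, so the denture is on the basket floor. I open a little and rise.

Request:
{"op": "servo_tool", "data": {"deltas": [0,0,0,0,0,0,0.33,0,0,0,0,0,0,0.33,0,0,0,0,0,0,0.33,0,0,0,0,0,0,0.33,0,0,0,0,0,0.1,0.33,0,0,0,0,0,0.2,0.33,0,0,0,0,0,0.4,0.33,0,0,0,0,0,0.7,0.33,0,0,0,0,0,0.7,0.33,0,0,0,0,0,0.3,0.33]}}

```text
time_s: 18.88
eef_pos: [0.6257, 0.2256, 0.1675]
tcp_rot: [0.004, -0.031, 1.0, 0.001]
contact_force: [1.3, -0.1, 0.8]
gripper_width: 0.0623
grasp_force: 0.0
```

Request:
{"op": "servo_tool", "data": {"deltas": [0,0,-0.96,-0.02,-0.55,0,0.4,0,0,-0.96,-0.02,-0.55,0,0.4,0,0,-0.96,-0.02,-0.55,0,0.5,0,0,-0.96,-0.02,-0.55,0,0.5,0,0,-0.96,-0.02,-0.55,0,0.5,0,0,-0.96,-0.02,-0.55,0,0.5,0,0,-0.96,-0.02,-0.55,0,0.5,0,0,-0.96,-0.02,-0.55,0,0.5,0,0,-0.96,-0.02,-0.55,0,0.5,0,0,-0.96,-0.02,-0.55,0,0.5]}}

```text
time_s: 19.72
eef_pos: [0.6152, 0.0039, 0.1627]
tcp_rot: [-0.0, 0.38, 0.925, 0.0]
contact_force: [0.3, -0.0, -0.1]
gripper_width: 0.0463
grasp_force: 0.0
```

Request:
{"op": "servo_tool", "data": {"deltas": [0,0,-0.96,-0.02,-0.55,0,0.5,0,0,-0.96,-0.02,-0.55,0,0.5,0,0,-0.96,-0.02,-0.55,0,0.5,0,0,-0.96,-0.02,-0.55,0,0.5,0,0,-0.96,-0.02,-0.55,0,0.5,0,0,-0.96,-0.02,-0.55,0,0.5,0,0,-0.96,-0.02,-0.55,0,0.5,0,0,-0.96,-0.02,-0.55,0,0.5,0,0,-0.96,-0.02,-0.55,0,0.5,0,0,-0.96,-0.02,-0.55,0,0.5]}}

```text
time_s: 20.55
eef_pos: [0.6072, -0.216, 0.1626]
tcp_rot: [-0.0, 0.724, 0.69, 0.0]
contact_force: [-0.5, -1.0, -0.7]
gripper_width: 0.0466
grasp_force: 0.0
```

Request:
{"op": "servo_tool", "data": {"deltas": [0,0,-0.96,-0.02,-0.55,0,0.5,0,0,0,0,0,0,0.5,0,0,0,0,0,0,0.5,0,0,0,0,0,0,0.5]}}

```text
time_s: 20.88
eef_pos: [0.6069, -0.2357, 0.1623]
tcp_rot: [-0.001, 0.75, 0.662, 0.001]
contact_force: [0.7, 0.4, 0.2]
gripper_width: 0.0467
grasp_force: 0.0
```

```bash
python3 - <<'E'
from h import *
st()
p,d=read_camera('scene'); st()
save('s6.png',cv2.resize(p[130:330,200:460],None,fx=3,fy=3))
a=np.radians(3.5);R=np.array([[np.cos(a),-np.sin(a)],[np.sin(a),np.cos(a)]])
p,d=read_camera('top'); W=cloud('top',d).reshape(-1,3)*1000
P=W[(W[:,2]>66)&(np.hypot(W[:,0]-608,W[:,1]-223)<85)]; L=(P[:,:2]-[608.7,225])@R
m=(abs(L[:,0]-5)<30)&(abs(L[:,1])<45); print('denture',m.sum(),np.percentile(L[m],[2,98],axis=0).round(1).tolist(),np.percentile(P[m,2],[5,50,95]).round(1))
m=P[:,2]>98; print('tab',np.percentile(L[m],[2,98],axis=0).round(1).tolist())
E
```

```text
t 20.88 p [ 606.9 -235.7  162.3] yaw -97.2 z [-0.     0.002 -1.   ] q [ 0.07  0.71  0.48  1.5  -0.36  1.02  0.52] F [0.7 0.4 0.2] w 46.7 g 0.0
t 20.93 p [ 607.1 -235.1  162.4] yaw -97.1 z [-0.     0.002 -1.   ] q [ 0.07  0.71  0.48  1.5  -0.36  1.02  0.52] F [-0.6 -0.2 -0.7] w 46.7 g 0.0
denture 241 [[-19.5, -38.7], [24.9, 33.0]] [66.6 78.4 86.4]
tab [[-35.9, -11.6], [-27.8, 14.1]]
```

View pics/s6.png

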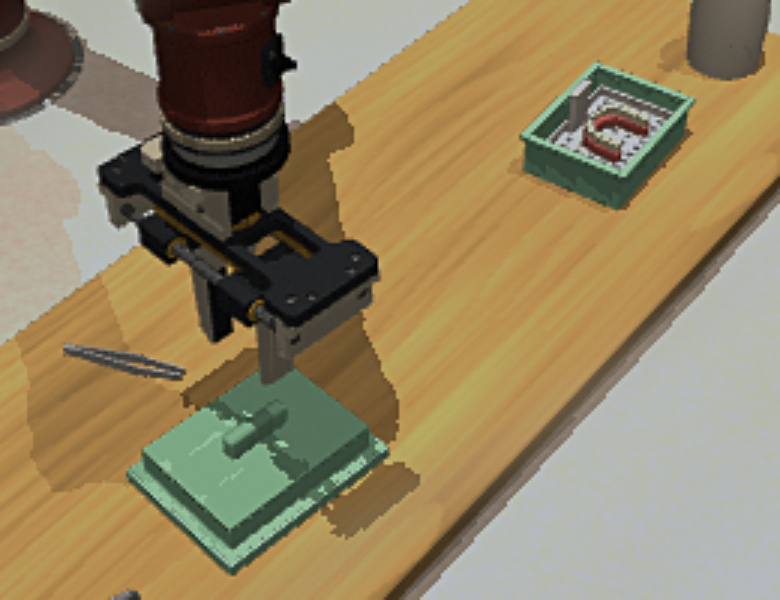

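The denture lies flat, teeth up, inside the basket at (615,130), and the gripper stands over the lid's bar at (255,430). I go down to the bar.

Request:
{"op": "servo_tool", "data": {"deltas": [0,0,0,0,0,-0.4,0.5,0,0,0,0,0,-0.6,0.5,0,0,0,0,0,-0.6,0.5,0,0,0,0,0,-0.35,0.5,0,0,0,0,0,0,0.5,0,0,0,0,0,0,0.5,0,0,0,0,0,0,0.5]}}

```text
time_s: 21.57
eef_pos: [0.6076, -0.2369, 0.0859]
tcp_rot: [0.001, 0.75, 0.661, 0.001]
contact_force: [-0.4, -1.0, 0.1]
gripper_width: 0.0463
grasp_force: 0.0
```

Request:
{"op": "servo_tool", "data": {"deltas": [0,0,0,0,0,0,1,0,0,0,0,0,0,1,0,0,0,0,0,0,1,0,0,0,0,0,0,1,0,0,0,0,0,0,1,0,0,0,0,0,0,1,0,0,0,0,0,0,1]}}

```text
time_s: 22.15
eef_pos: [0.6067, -0.2372, 0.0849]
tcp_rot: [0.0, 0.751, 0.661, 0.0]
contact_force: [-0.9, -0.4, 0.5]
gripper_width: 0.0115
grasp_force: 30.0
```

```bash
python3 - <<'E'
from h import *
st()
E
```

```text
t 22.15 p [ 606.7 -237.2   84.9] yaw -97.3 z [ 0.  0. -1.] q [ 0.09  0.8   0.44  1.57 -0.41  0.87  0.56] F [-0.9 -0.4  0.5] w 11.5 g 30.0
```

Request:
{"op": "servo_tool", "data": {"deltas": [0,0,0,0,0,0.2,1,0,0,0,0,0,0.4,1,0,0,0,0,0,0.6,1,0,0,0,0,0,0.5,1,0,0,0,0,0,0.3,1,0,0,0,0,0.2,0,1,0,0,0.12,0.003,0.4,0,1,0,0,0.12,0.003,0.6,0,1,0,0,0.12,0.003,0.6,0,1,0,0,0.12,0.003,0.6,0,1]}}

```text
time_s: 22.98
eef_pos: [0.6061, -0.139, 0.1631]
tcp_rot: [-0.001, 0.736, 0.677, -0.001]
contact_force: [1.3, 0.9, -1.1]
gripper_width: 0.0115
grasp_force: 30.0
```

Request:
{"op": "servo_tool", "data": {"deltas": [0,0,0.12,0.003,0.6,0,1,0,0,0.12,0.003,0.6,0,1,0,0,0.12,0.003,0.6,0,1,0,0,0.12,0.003,0.6,0,1,0,0,0.12,0.003,0.6,0,1,0,0,0.12,0.003,0.6,0,1,0,0,0.12,0.003,0.6,0,1,0,0,0.12,0.003,0.6,0,1,0,0,0.12,0.003,0.6,0,1,0,0,0.12,0.003,0.6,0,1]}}

```text
time_s: 23.82
eef_pos: [0.6068, 0.1009, 0.1632]
tcp_rot: [-0.001, 0.7, 0.714, -0.001]
contact_force: [0.5, -0.1, -0.7]
gripper_width: 0.0118
grasp_force: 30.0
```

Request:
{"op": "servo_tool", "data": {"deltas": [0,0,0.12,0.003,0.6,0,1,0,0,0.12,0.003,0.6,0,1,0,0,0.12,0.003,0.6,0,1,0,0,0.12,0.003,0.6,0,1,0,0,0,0,0.4,0,1,0,0,0,0,0.2,0,1,0,0,0,0,0,0,1,0,0,0,0,0,0,1,0,0,0,0,0,0,1]}}

```text
time_s: 24.57
eef_pos: [0.609, 0.2161, 0.1646]
tcp_rot: [0.001, 0.686, 0.727, -0.001]
contact_force: [0.1, 0.8, -0.9]
gripper_width: 0.0121
grasp_force: 30.0
```

```bash
python3 - <<'E'
from h import *
st()
p,d=read_camera('scene'); st()
save('s7.png',cv2.resize(p[60:230,300:500],None,fx=3.5,fy=3.5))
a=np.radians(3.5);R=np.array([[np.cos(a),-np.sin(a)],[np.sin(a),np.cos(a)]])
for n in('scene','top'):
    if n=='top': p,d=read_camera(n)
    W=cloud(n,d).reshape(-1,3)*1000
    for l,h in((83,92),(122,128),(128,134),(134,140),(140,150),(150,158)):
        P=W[(W[:,2]>l)&(W[:,2]<h)&(np.hypot(W[:,0]-608,W[:,1]-223)<98)]; L=(P[:,:2]-[608.7,223.6])@R
        if len(L)>5: print(n,l,len(L),np.percentile(L,[2,98],axis=0).round(1).tolist())
E
```

```text
t 24.57 p [609.  216.1 164.6] yaw -86.7 z [-0.    -0.002 -1.   ] q [-0.64  0.7   0.47  1.51 -0.35  1.02 -0.02] F [ 0.1  0.8 -0.9] w 12.1 g 30.0
t 24.62 p [609.1 216.1 164.8] yaw -86.7 z [ 0.    -0.002 -1.   ] q [-0.64  0.7   0.47  1.51 -0.35  1.02 -0.02] F [ 0.9 -0.4 -1.5] w 11.7 g 30.0
scene 83 222 [[-49.0, -69.2], [50.8, 61.3]]
scene 122 57 [[-54.2, -81.0], [57.9, 57.6]]
scene 128 137 [[-52.4, -82.4], [58.1, 52.2]]
scene 134 352 [[-55.1, -81.4], [58.0, 61.2]]
scene 140 179 [[-46.5, -72.2], [48.4, 49.4]]
scene 150 404 [[-46.7, -72.8], [48.3, 54.8]]
top 83 72 [[-52.1, -59.1], [-48.7, 64.1]]
top 128 89 [[-58.5, -78.4], [50.0, -1.1]]
top 134 293 [[-58.0, -78.1], [56.9, 65.6]]
top 140 74 [[-56.2, -74.7], [45.0, -21.4]]
top 150 245 [[-47.9, -67.8], [45.3, 58.5]]
```

View pics/s7.png

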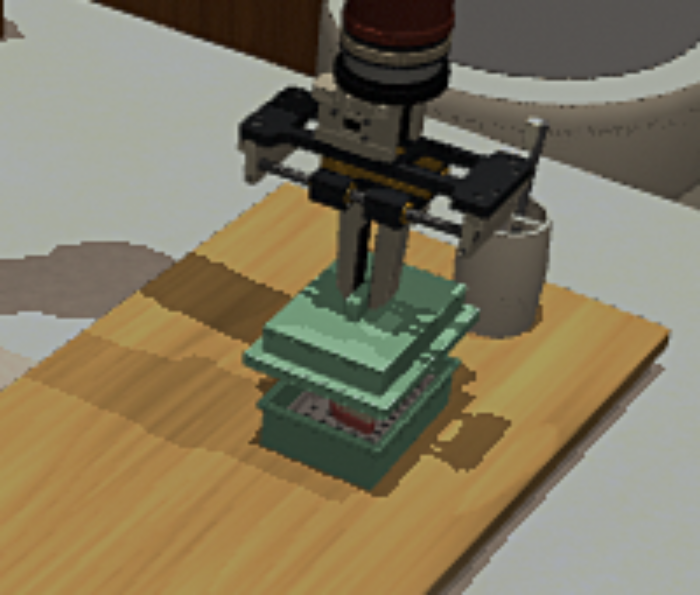

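The lid hangs level over the bath. Its −y edge shows that it needs about 6 mm more in +y, so I shift it and descend to just above the rim.

Request:
{"op": "servo_tool", "data": {"deltas": [0,0,0,0,0.15,0,1,0,0,0,0,0,-0.2,1,0,0,0,0,0,-0.3,1,0,0,0,0,0,-0.2,1,0,0,0,0,0,-0.1,1,0,0,0,0,0,0,1,0,0,0,0,0,0,1,0,0,0,0,0,0,1]}}

```text
time_s: 25.33
eef_pos: [0.6091, 0.2247, 0.1329]
tcp_rot: [0.0, 0.685, 0.728, 0.0]
contact_force: [0.2, -0.9, -0.9]
gripper_width: 0.0118
grasp_force: 30.0
```

```bash
python3 - <<'E'
from h import *
a=np.radians(3.5);R=np.array([[np.cos(a),-np.sin(a)],[np.sin(a),np.cos(a)]])
for n in('scene','top'):
    p,d=read_camera(n)
    W=cloud(n,d).reshape(-1,3)*1000
    for l,h in((83,90),(98,103),(103,108),(108,113)):
        P=W[(W[:,2]>l)&(W[:,2]<h)&(np.hypot(W[:,0]-608,W[:,1]-223)<98)]; L=(P[:,:2]-[608.7,223.6])@R
        if len(L)>5: print(n,l,len(L),np.percentile(L,[2,98],axis=0).round(1).tolist())
st()
E
```

```text
scene 83 79 [[-48.1, -70.7], [50.2, -61.9]]
scene 98 162 [[-55.1, -72.7], [59.0, 69.0]]
scene 103 266 [[-52.4, -73.6], [58.4, 66.9]]
scene 108 90 [[-46.8, -63.3], [48.9, 59.6]]
top 98 92 [[-57.8, -69.5], [57.0, 77.9]]
top 103 269 [[-57.1, -69.6], [57.1, 76.5]]
top 108 34 [[-55.5, -68.0], [55.8, 18.9]]
t 25.43 p [609.2 224.8 133.2] yaw -86.5 z [ 0.001  0.    -1.   ] q [-0.64  0.73  0.45  1.54 -0.37  0.95 -0.01] F [ 0.7  0.1 -0.6] w 12.0 g 30.0
```

Request:
{"op": "servo_tool", "data": {"deltas": [0,0,0,0,-0.06,0,1,0,0,0,0,0,0,1,0,0,0,0,0,0,1,0,0,0,0,0,0,1]}}

```text
time_s: 25.77
eef_pos: [0.6088, 0.2223, 0.1328]
tcp_rot: [-0.0, 0.685, 0.728, 0.0]
contact_force: [-0.2, -1.1, -1.7]
gripper_width: 0.0116
grasp_force: 30.0
```

Request:
{"op": "servo_tool", "data": {"deltas": [0,0,0,0,0,-0.1,1,0,0,0,0,0,-0.1,1,0,0,0,0,0,-0.05,1,0,0,0,0,0,0,1,0,0,0,0,0,0,1,0,0,0,0,0,0,1]}}

```text
time_s: 26.27
eef_pos: [0.6089, 0.2224, 0.1226]
tcp_rot: [0.0, 0.685, 0.728, -0.0]
contact_force: [-0.2, 0.4, -1.8]
gripper_width: 0.0115
grasp_force: 30.0
```

```bash
python3 - <<'E'
from h import *
st()
E
```

```text
t 26.27 p [608.9 222.4 122.6] yaw -86.5 z [ 0. -0. -1.] q [-0.63  0.75  0.45  1.55 -0.37  0.93 -0.01] F [-0.2  0.4 -1.8] w 11.5 g 30.0
```

Skirt is around the rim with no contact force. I lower the last ~4 mm.

Request:
{"op": "servo_tool", "data": {"deltas": [0,0,0,0,0,-0.05,1,0,0,0,0,0,-0.03,1,0,0,0,0,0,0,1,0,0,0,0,0,0,1,0,0,0,0,0,0,1]}}

```text
time_s: 26.68
eef_pos: [0.6088, 0.2224, 0.1195]
tcp_rot: [-0.0, 0.685, 0.728, 0.0]
contact_force: [-0.5, -0.6, -0.3]
gripper_width: 0.0116
grasp_force: 30.0
```

Request:
{"op": "servo_tool", "data": {"deltas": [0,0,0,0,0,-0.02,1,0,0,0,0,0,0,1,0,0,0,0,0,0,1]}}

```text
time_s: 26.93
eef_pos: [0.609, 0.2224, 0.1188]
tcp_rot: [0.0, 0.685, 0.728, 0.0]
contact_force: [0.1, 0.7, -1.0]
gripper_width: 0.0119
grasp_force: 30.0
```

Request:
{"op": "servo_tool", "data": {"deltas": [0,0,0,0,0,-0.02,1,0,0,0,0,0,0,1,0,0,0,0,0,0,1]}}

```text
time_s: 27.18
eef_pos: [0.609, 0.2224, 0.1188]
tcp_rot: [0.0, 0.685, 0.729, 0.0]
contact_force: [-1.8, -0.5, 5.3]
gripper_width: 0.0116
grasp_force: 30.0
```

Contact comes at the expected seated height (118.8 mm). I release and retreat upwards.

Request:
{"op": "servo_tool", "data": {"deltas": [0,0,0,0,0,0,0.6,0,0,0,0,0,0,0.6,0,0,0,0,0,0,0.6,0,0,0,0,0,0,0.6,0,0,0,0,0,0.2,0.6,0,0,0,0,0,0.5,0.6,0,0,0,0,0,0.8,0.6,0,0,0,0,0,0.8,0.6,0,0,0,-0.3,-0.8,0.5,0.6,0,0,0,-0.3,-0.8,0,0.6]}}

```text
time_s: 28.02
eef_pos: [0.5879, 0.1601, 0.2351]
tcp_rot: [0.003, 0.683, 0.73, 0.005]
contact_force: [0.7, -0.1, -0.6]
gripper_width: 0.0374
grasp_force: 0.0
```

Request:
{"op": "servo_tool", "data": {"deltas": [0,0,0,-0.3,-0.8,0,0.6,0,0,0,-0.3,-0.8,0,0.6,0,0,0,-0.2,-0.8,0,0.6,0,0,0,0,-0.8,0,0.6,0,0,0,0,0,0,0.6,0,0,0,0,0,0,0.6]}}

```text
time_s: 28.52
eef_pos: [0.5529, 0.0276, 0.2309]
tcp_rot: [0.001, 0.687, 0.727, 0.0]
contact_force: [0.9, 0.3, -0.1]
gripper_width: 0.037
grasp_force: 0.0
```

```bash
python3 - <<'E'
from h import *
st()
a=np.radians(3.5);R=np.array([[np.cos(a),-np.sin(a)],[np.sin(a),np.cos(a)]])
for n in('scene','top'):
    p,d=read_camera(n); save(n+'8.png',p)
    W=cloud(n,d).reshape(-1,3)*1000
    P=W[np.hypot(W[:,0]-608,W[:,1]-223)<100]; L=(P[:,:2]-[608.7,223.6])@R
    m=(P[:,2]>108)&(P[:,2]<118); A=np.c_[L[m],np.ones(m.sum())]; m2=abs(np.median(P[m,2])-P[m,2])<2
    print(n,'dome z,plane',np.median(P[m,2]).round(1),np.linalg.lstsq(A[m2],P[m,2][m2],rcond=None)[0].round(4),'bar',np.percentile(P[:,2],99.5).round(1))
    m=(P[:,2]>84)&(P[:,2]<92); print('skirt',np.percentile(L[m],[2,98],axis=0).round(1).tolist(),np.median(P[m,2]).round(1))
E
```

```text
t 28.52 p [552.9  27.6 230.9] yaw -86.8 z [ 0.001 -0.    -1.   ] q [-0.43  0.49  0.52  1.7  -0.28  1.02  0.24] F [ 0.9  0.3 -0.1] w 37.0 g 0.0
scene dome z,plane 112.7 [-1.500000e-03  6.000000e-04  1.127026e+02] bar 131.0
skirt [[-54.5, -75.8], [58.5, 67.3]] 89.2
top dome z,plane 113.3 [ 1.000000e-03 -2.000000e-04  1.133057e+02] bar 132.8
skirt [[-58.1, -65.3], [58.0, 76.2]] 89.6
```

View pics/scene8.png

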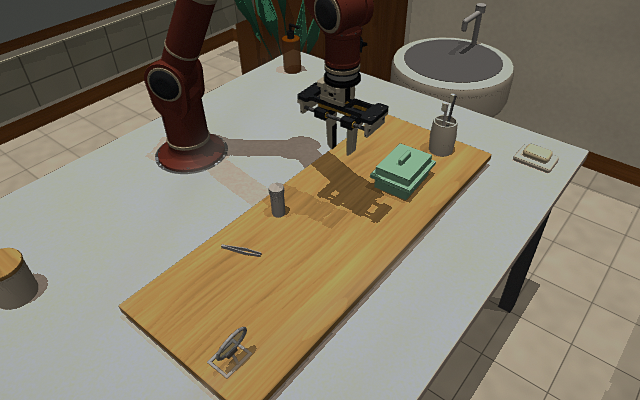

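The dome is at 113 mm (expected 45+34+34 = 113), level, and the lid is seated on the bath at (403,168). The bystanders are in place and the gripper is clear.

```bash
python3 -c "
from h import *
print(ctrl.finish_job())"
```

```text
the job is handed in; nothing more can be done
None
```

The soak was made up in the order asked and handed in at about 28.6 s: tablet flat, basket on its feet over it, denture laid teeth up in the basket, lid level and seated on the rim, and the bystanders left where they were.

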